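# Top up the spring-fed packet dispenser

### The arm

A 7-joint arm with a two-finger parallel gripper is mounted at the origin on a cart in front of the work surface, level with it; the furniture and walls round the work are solid. World frame = base frame: x ahead of the robot, y to its left, z up, the work surface at z = 0. Lengths are in m, angles in rad, forces in N, time in s.
With the tool pointing down it reaches from about 0.4 to 0.85 m from the base axis. Payload 10.4 kg.
Tool frame: the origin (TCP) lies midway between the tips of the shut fingers; the grasp point (between the pads) lies 19 mm behind it; z points along the fingers, y is the line along which they close (so a half turn about z gives the same grasp; the last joint's range is limited). The gripper opens to 87 mm and grips with 3 to 60 N. Pads are 19 mm wide; open, the fingers measure 117 mm over their backs; the gripper's body (75 mm by 190 mm) begins 51 mm behind the grasp point.
Start: joints at [-1.243, 0.332, -0.065, 1.46, 0.022, 1.35, -0.088], TCP at [0.215, 0.587, 0.223] pointing down, gripper open.
Joint ranges: [-2.6, 2.6], [-0.5, 2.12], [-1.47, 1.34], [0.16, 2.42], [-1.27, 4.41], [0.06, 2.06], [-2.6, 2.6]. Speed limits (rad/s): [2.22, 2.22, 2.79, 2.79, 3.14, 3.14, 3.14].

### API

Orientations are given as a unit quaternion [x, y, z, w].
In Python, from bench import sensors, eyes, order gives the robot as it stands.
- The arm moves only by the tool arm_command, never from a script. Its argument "steps" is a list of rows, each an object with "rot": the turn, a rotation vector about the world's x, y, z in degrees, a list of three; "slide": the shift along the world's x, y, z in m, a list of three; "grip": the opening, from 0 (shut) to 1 (fully open). A call has exactly 8 rows; each row shifts and turns the commanded pose from where the row before left it; what a row does not reach is not made up. A row lasts 1/8 s, in which the tool goes at most 62.5 mm and 10.7 degrees, less where a joint would pass 70% of its speed; a pose out of reach is approached as far as the arm can. A call with a gripper value outside its range is refused whole. The fingers move at their own pace and stop on an object; "newtons" is the grip in N (left out, the last holds). Time passes only in rows, so rows that do not move let the fingers close, or fill a call up. It gives the time, the measured TCP pose, the force, the opening and the grip force at its end, in the units of the state.
- sensors.read_state(): the state, without advancing time (a new reading comes with each control period).
- eyes.camera(name): name is "scene" or "side" or "wrist"; returns a dict with "pixels" (400x640x3 uint8, red, green, blue), "intrinsics" (3x3 intrinsics, pixels), "pose" (4x4, takes a point from camera to world coordinates). Camera axes: x right, y down, z forward; pixel columns grow to the right and rows downward; lengths in m; the calibration is good to about 2 mm. A picture is of the moment at which its call begins. There is no depth.
- order.close_job(): hands the job in; it is judged then, once.
Trained networks look in a picture, given as the dict that the camera call returned (one of the last four; its "shot" number tells which), for a name from the list of things; names that differ only in an ending like _2 or _b are one class to them, and where a whole thing is asked for, a point or a joint stands for the part that bears it (a point fixed in the world has none). Each returns a list of dicts, best first, with "conf" (0 to 1); they miss things now and then, are a little off and sometimes report something else, mostly with a low value. They report only what shows in the picture. A call takes as long as a camera call.
- eyes.look_for(name, picture): "bbox" ([left, top, right, bottom] in pixels, round what is visible of it).
The state is a dict: "time": time; "joint_positions": joint angles; "joint_vel": joint speeds; "joint_torque": joint torques, N m; "ee_pos": TCP position; "eef_rot": TCP orientation; "ft_force": force on the tool from outside, world axes, zero at the start; "torque": the same for the moment, N m; "width": finger opening in m; "grip_force": force on a finger pad.
Only numpy, scipy, OpenCV 4.12 (cv2) and the standard library are available. Lean on these libraries where they do the work, as an engineer would, in place of code of your own. Each camera call takes 0.05 s, during which the arm holds its last target. There are 200 camera calls.

### The job

Top up the spring-fed dispenser on the counter: with your fingertips, push the loose teal packet flat across the counter and squarely in between the brass posts of the lane that already holds the two teal packets, and on against the spring until both catches have snapped shut behind it and it stays there by itself. Only push it from outside: never take it between the fingers, lift it or tip it up. Leave the pink packets and everything else on the counter as they are.

Things in the scene. Friction and masses are not known exactly. Their poses are not given: they have to be found in the camera images.
- packet: the loose packet of sweets to load, teal-green flowered card box lying flat: 52 mm along its own x, 82 mm along its own y, 18 mm high, about 0.06 kg; origin at the centre of its underside. It is loaded broadside, its 82 mm length across the lane; either 82 mm side may go first
- dispenser: oak dispenser fixed on the counter, two parallel lanes open at the top and front, 218 mm wide, 254 mm long, walls 30 mm high. Origin on the counter in the middle of the mouth line; x points into the lanes, y left. Lane centres at y = +0.054 (left) and -0.054 (right), each lane 86 mm wide, no step at the mouth. A loaded packet rests on the catch tips: near edge at x = 0.0365, centre at x = 0.0625
- mouth_left (a point): middle of the left lane's mouth, 9 mm above the counter, axes as the dispenser's (x into the lane). The mouth is the 86 mm gap between two round brass posts, 40 mm high, centred on the line x = 0: outer post of 8 mm radius (at dispenser y = 0.105), middle post of 11 mm radius (y = 0). Shut catches leave 71 mm between their tips for the fingers
- mouth_right (a point): the same for the right lane (outer post at dispenser y = -0.105)
- teal_stock_0: teal packet already in the dispenser, the one nearest the mouth; same size and axes as the loose packet, origin at the centre of its underside. Tells which lane is the teal one (left or right changes)
- teal_stock_1: teal packet behind it, against the pusher plate
- pink_stock_0: pink packet nearest the mouth in the other lane, same size
- pink_stock_1: pink packet behind that
- pusher_left (a joint): the white spring pusher plate of the left lane: how far (m) it is pushed back from its foremost place; it presses the row of packets toward the mouth with about 1.5 N at any place. 0.105 with two packets in the lane, 0.157 with three; it can go 0.172
- pusher_right (a joint): the white spring pusher plate of the right lane: how far (m) it is pushed back from its foremost place; it presses the row of packets toward the mouth with about 1.5 N at any place. 0.105 with two packets in the lane, 0.157 with three; it can go 0.172
- catch_left_a (a joint): brass barb catch on the left side of the left lane, on an upright hinge 10 mm inside the mouth. 0 = sprung shut: its rounded tip stands 34 mm inside the mouth, 7 mm out from the wall; about 0.3 = swung flush with the wall. A light spring shuts it; a packet going in pushes it aside, and it snaps shut behind the packet's trailing edge, which then cannot come back
- catch_left_b (a joint): brass barb catch on the right side of the left lane, on an upright hinge 10 mm inside the mouth. 0 = sprung shut: its rounded tip stands 34 mm inside the mouth, 7 mm out from the wall; about 0.3 = swung flush with the wall. A light spring shuts it; a packet going in pushes it aside, and it snaps shut behind the packet's trailing edge, which then cannot come back
- catch_right_a (a joint): brass barb catch on the left side of the right lane, on an upright hinge 10 mm inside the mouth. 0 = sprung shut: its rounded tip stands 34 mm inside the mouth, 7 mm out from the wall; about 0.3 = swung flush with the wall. A light spring shuts it; a packet going in pushes it aside, and it snaps shut behind the packet's trailing edge, which then cannot come back
- catch_right_b (a joint): brass barb catch on the right side of the right lane, on an upright hinge 10 mm inside the mouth. 0 = sprung shut: its rounded tip stands 34 mm inside the mouth, 7 mm out from the wall; about 0.3 = swung flush with the wall. A light spring shuts it; a packet going in pushes it aside, and it snaps shut behind the packet's trailing edge, which then cannot come back
- mug_pears: stoneware mug with a pear pattern, 85 mm wide, 94 mm high, to be left alone; origin at its underside
- carton_a: upright green carton, 26 x 48 x 75 mm, to be left alone; origin at its underside
- round_tin: small round white tin, 45 mm across, 19 mm high, to be left alone; origin at its underside
- oval_tin_0: oval tin with a green lid, 78 x 64 x 20 mm, to be left alone; origin at its underside
- oval_tin_1: oval tin with a yellow lid, 78 x 64 x 20 mm, to be left alone; origin at its underside

How it is judged:
On the way:
1. the teal packet has been pushed, flat and squarely, into a mouth: its front edge is past the posts (x of packet in the frame of dispenser above -0.016 m and height (world z) of packet below 0.008 m and angle between the x axis of packet and the x axis of dispenser, either way round below 0.12 rad), for 0.1 s.
At the end, for the whole second after the job is handed in: The packet lies flat, square (0.07 rad) and at rest in the teal lane, touching the front teal packet (neighbours under 57 mm apart), centre 59.5 to 67.5 mm inside the mouth and within 4 mm of the lane centre; both catches shut (under 0.08 rad), pusher 150 to 167 mm back (((x of packet in the frame of dispenser between 0.0595 and 0.0675 m and y of packet in the frame of dispenser between 0.05 and 0.058 m and value of joint each of catch_left_a, catch_left_b below 0.08 rad and value of joint pusher_left between 0.15 and 0.167 m) or (x of packet in the frame of dispenser between 0.0595 and 0.0675 m and y of packet in the frame of dispenser between -0.058 and -0.05 m and value of joint each of catch_right_a, catch_right_b below 0.08 rad and value of joint pusher_right between 0.15 and 0.167 m)) and horizontal distance between packet and teal_stock_0 below 0.057 m and horizontal distance between teal_stock_0 and teal_stock_1 below 0.057 m and angle between the x axis of packet and the x axis of dispenser, either way round below 0.07 rad and angle between packet's own z axis and vertical below 0.06 rad and height (world z) of each of packet, teal_stock_0, teal_stock_1 below 0.004 m and linear speed of packet below 0.01 m/s).
It fails at once if the packet is lifted more than 12 mm or tipped up more than 0.35 rad (height (world z) of packet above 0.012 m or angle between packet's own z axis and vertical above 0.35 rad).
It fails at once if the packet is taken between the fingers (the grasp point comes down inside its outline) (x of the grasp point in the frame of packet between -0.024 and 0.024 m and y of the grasp point in the frame of packet between -0.039 and 0.039 m and z of the grasp point in the frame of packet below 0.032 m).
It fails at once if a stock packet is lifted out of the dispenser (more than 12 mm) (height (world z) of any of teal_stock_0, teal_stock_1, pink_stock_0, pink_stock_1 above 0.012 m).
It fails at once if a pink packet is shifted by more than 10 mm (distance of any of pink_stock_0, pink_stock_1 from where it was at the start of the episode above 0.01 m).
It fails at once if another thing on the counter is shifted by more than 20 mm (distance of any of mug_pears, carton_a, round_tin, oval_tin_0, oval_tin_1 from where it was at the start of the episode above 0.02 m).
It also fails if it takes over 67 s, if anything falls off the work surface, if the arm or the gripper's body presses on something with over 40 N, if the wrist force passes 120 N, or if a joint passes its speed limit or range.

## Working session

There is one attempt and no reset: what is moved stays moved. The work goes in short steps, Python scripts to look and compute and a tool call to move; the robot and the scene stay as the last step left them, time stands still between calls to the robot, and variables do not carry over. Pictures are saved under pics/ and viewed, at most 10 in all, crops included, and the job is handed in when it is done.

Besides the shell and the picture viewer there is one more tool, called as a command line: name --argument value ..., lists and objects as JSON in quotes. arm_command: Moves the arm, as the interface text tells. Its arguments: {"type":"object","properties":{"steps":{"type":"array","items":{"type":"object","properties":{"rot":{"type":"array","items":{"type":"number"}},"slide":{"type":"array","items":{"type":"number"}},"grip":{"type":"number"}}}},"newtons":{"type":"number"}},"required":["steps"]}

```bash
mkdir -p pics
cat > h.py <<'E'
import numpy as np,cv2
from bench import sensors,eyes,order
def snap(n,f=None):
    p=eyes.camera(n)
    if f: cv2.imwrite('pics/'+f,p['pixels'][:,:,::-1])
    return p
def w(p,u,v,z=0.):
    K=np.array(p['intrinsics']);T=np.array(p['pose'])
    d=T[:3,:3]@np.linalg.solve(K,[u,v,1.]);o=T[:3,3]
    return o+d*(z-o[2])/d[2]
def px(p,X):
    K=np.array(p['intrinsics']);T=np.array(p['pose'])
    c=K@(T[:3,:3].T@(np.array(X)-T[:3,3]));return c[:2]/c[2]
E
python3 - <<'E'
from h import *
for c in ['scene','side']:
    p=snap(c,c+'0.png')
    print(c,np.round(p['pose'],3).tolist())
    for n in ['packet','dispenser','teal_stock_0','pink_stock_0','mug_pears','carton_a','round_tin','oval_tin_0']:
        for r in eyes.look_for(n,p)[:2]:
            b=r['bbox'];print(n,round(r['conf'],2),np.round(b),np.round(w(p,(b[0]+b[2])/2,(b[1]+b[3])/2,.018),3)[:2])
s=sensors.read_state();print(s['time'],s['ee_pos'],s['eef_rot'],s['width'])
E
```

```text
scene [[0.709, -0.42, 0.566, -0.325], [-0.705, -0.434, 0.561, -0.758], [0.01, -0.797, -0.604, 1.003], [0.0, 0.0, 0.0, 1.0]]
packet 0.51 [270. 211. 300. 227.] [0.445 0.157]
dispenser 0.59 [265. 152. 352. 207.] [0.674 0.277]
teal_stock_0 0.49 [276. 175. 296. 184.] [0.61 0.34]
teal_stock_0 0.41 [287. 173. 304. 180.] [0.653 0.33 ]
pink_stock_0 0.63 [308. 184. 322. 194.] [0.648 0.211]
pink_stock_0 0.57 [296. 187. 317. 201.] [0.604 0.213]
mug_pears 0.86 [234. 142. 256. 174.] [0.593 0.58 ]
mug_pears 0.23 [358. 243. 379. 260.] [ 0.528 -0.154]
carton_a 0.55 [215. 164. 229. 180.] [0.459 0.561]
round_tin 0.23 [266. 153. 349. 209.] [0.666 0.273]
oval_tin_0 0.89 [358. 244. 380. 262.] [ 0.525 -0.159]
oval_tin_0 0.62 [381. 279. 409. 298.] [ 0.464 -0.311]
side [[0.977, 0.179, -0.115, 0.721], [0.212, -0.783, 0.585, -0.734], [0.015, -0.596, -0.803, 1.205], [0.0, 0.0, 0.0, 1.0]]
packet 0.8 [277. 176. 296. 200.] [0.458 0.169]
dispenser 0.91 [313. 137. 413. 210.] [0.667 0.275]
dispenser 0.28 [303.  84. 320. 110.] [0.444 0.567]
teal_stock_0 0.69 [358. 151. 374. 169.] [0.668 0.329]
teal_stock_0 0.67 [335. 149. 355. 166.] [0.604 0.324]
pink_stock_0 0.77 [348. 179. 369. 198.] [0.663 0.215]
pink_stock_0 0.7 [334. 171. 350. 195.] [0.613 0.225]
mug_pears 0.88 [336.  86. 364. 121.] [0.578 0.564]
carton_a 0.8 [302.  86. 321. 111.] [0.448 0.559]
carton_a 0.35 [314. 136. 409. 210.] [0.662 0.276]
oval_tin_0 0.91 [229. 330. 253. 356.] [ 0.468 -0.309]
0.9 [0.21476274 0.5869576  0.22258283] [ 1.74509390e-01  9.84655509e-01  4.47176518e-05 -1.22362956e-05] 0.08671125779104441
```

Run:
```python
from h import *
a=cv2.imread('pics/scene0.png')[120:270,200:400];b=cv2.imread('pics/side0.png')[80:230,250:450]
cv2.imwrite('pics/m0.png',np.vstack([cv2.resize(i,(400*1,300),interpolation=3) for i in (a,b)]) if 0 else np.hstack([cv2.resize(i,(400,300),interpolation=cv2.INTER_CUBIC) for i in (a,b)]))
p=snap('wrist','w0.png');print(np.round(p['pose'],3).tolist(),p['intrinsics'])
s=sensors.read_state();print(s['joint_positions'])
```

```text
[[0.344, 0.91, 0.23, 0.151], [0.939, -0.333, -0.085, 0.61], [-0.001, 0.245, -0.969, 0.384], [0.0, 0.0, 0.0, 1.0]] [[310.97451063   0.         321.75199013]
 [  0.         310.97451063 196.87633682]
 [  0.           0.           1.        ]]
[-1.24259671  0.33214831 -0.06472151  1.46012452  0.02162165  1.34986842
 -0.08850238]
```

View pics/m0.png

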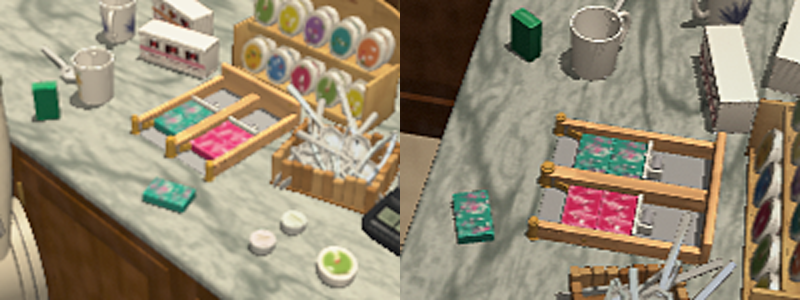

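View pics/w0.png

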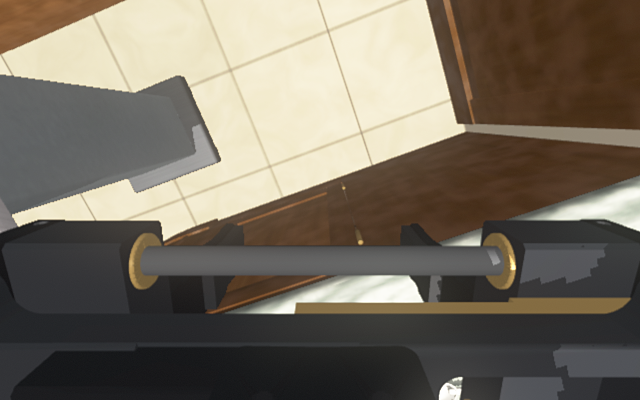

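The teal lane is the left one. The loose packet is at about (0.46, 0.165), in front of the dispenser and short of the mouth. The wrist view is blocked by the gripper, so I'll move to where it looks down on the packet and the mouth.

arm_command --steps '[{"slide": [0.024, -0.021, 0.008], "rot": [0, 0, 1.25], "grip": 1}, {"slide": [0.024, -0.021, 0.008], "rot": [0, 0, 1.25], "grip": 1}, {"slide": [0.024, -0.021, 0.008], "rot": [0, 0, 1.25], "grip": 1}, {"slide": [0.024, -0.021, 0.008], "rot": [0, 0, 1.25], "grip": 1}, {"slide": [0.024, -0.021, 0.008], "rot": [0, 0, 1.25], "grip": 1}, {"slide": [0.024, -0.021, 0.008], "rot": [0, 0, 1.25], "grip": 1}, {"slide": [0.024, -0.021, 0.008], "rot": [0, 0, 1.25], "grip": 1}, {"slide": [0.024, -0.021, 0.008], "rot": [0, 0, 1.25], "grip": 1}]'

```text
time: 1.95
ee_pos: [0.4075, 0.4182, 0.2869]
eef_rot: [0.088, 0.996, 0.0, 0.0]
ft_force: [-0.5, -0.2, 1.1]
width: 0.087
grip_force: 0.0
```

arm_command --steps '[{"slide": [0.024, -0.021, 0.008], "rot": [0, 0, 1.25], "grip": 0.4}, {"slide": [0.024, -0.021, 0.008], "rot": [0, 0, 1.25], "grip": 0.4}, {"slide": [0.024, -0.021, 0.008], "rot": [0, 0, 1.25], "grip": 0.4}, {"slide": [0.024, -0.021, 0.008], "rot": [0, 0, 1.25], "grip": 0.4}, {"slide": [0.024, -0.021, 0.008], "rot": [0, 0, 1.25], "grip": 0.4}, {"slide": [0.024, -0.021, 0.008], "rot": [0, 0, 1.25], "grip": 0.4}, {"slide": [0.024, -0.021, 0.008], "rot": [0, 0, 1.25], "grip": 0.4}, {"slide": [0, 0, 0], "rot": [0, 0, 0], "grip": 0.4}]'

```text
time: 2.95
ee_pos: [0.5766, 0.2694, 0.3429]
eef_rot: [0.014, 1.0, -0.0, 0.001]
ft_force: [0.1, 0.2, -0.1]
width: 0.0352
grip_force: 0.0
```

Run:
```python
from h import *
p=snap('wrist','w1.png');print(np.round(p['pose'],3).tolist())
np.savez('w1.npz',**{k:p[k] for k in('pixels','intrinsics','pose')})
for n in ['packet','dispenser','teal_stock_0','pink_stock_0','mouth_left','catch_left_a']:
    for r in eyes.look_for(n,p)[:3]: print(n,round(r['conf'],2),np.round(r['bbox']))
s=sensors.read_state();print(s['time'],s['ee_pos'],s['eef_rot'],s['width'])
```

```text
[[0.028, 0.969, 0.246, 0.509], [1.0, -0.026, -0.008, 0.271], [-0.001, 0.246, -0.969, 0.504], [0.0, 0.0, 0.0, 1.0]]
packet 0.94 [224.  56. 292. 107.]
dispenser 0.94 [251. 132. 401. 303.]
teal_stock_0 0.71 [334. 195. 384. 228.]
teal_stock_0 0.65 [331. 163. 385. 198.]
pink_stock_0 0.89 [269. 197. 318. 229.]
pink_stock_0 0.64 [264. 164. 319. 201.]
pink_stock_0 0.25 [287. 229. 320. 244.]
mouth_left 0.83 [250. 133. 398. 303.]
catch_left_a 0.6 [381. 145. 386. 162.]
catch_left_a 0.41 [109.  92. 145. 123.]
3.3 [0.57413151 0.27282107 0.34252   ] [ 1.10648247e-02  9.99938758e-01  1.65061141e-04 -1.47196960e-04] 0.035087064734912736
```

View pics/w1.png

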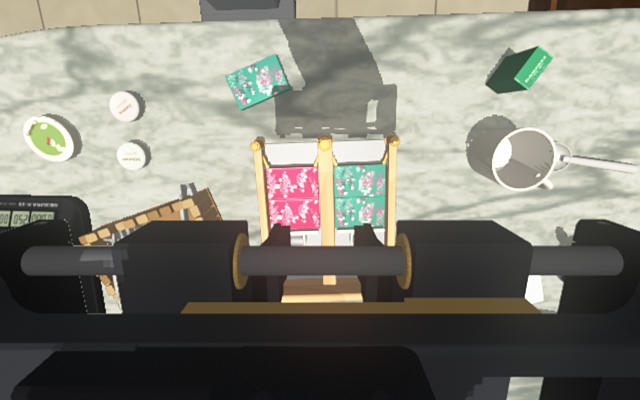

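```bash
cat >> h.py <<'E'
def rect(p,kind,box,z=.018):
    im=p['pixels'];hsv=cv2.cvtColor(np.ascontiguousarray(im),cv2.COLOR_RGB2HSV).astype(int)
    H,S,V=hsv[...,0],hsv[...,1],hsv[...,2]
    m=((H>72)&(H<100)&(S>90)&(V>60)) if kind=='teal' else ((H>160)&(H<179)&(S>110)&(V>60))
    k=np.zeros_like(m);l,t,r,b=box;k[t:b,l:r]=m[t:b,l:r]
    k=cv2.morphologyEx(k.astype(np.uint8),cv2.MORPH_CLOSE,np.ones((9,9)))
    k=cv2.morphologyEx(k,cv2.MORPH_OPEN,np.ones((3,3)))
    c=max(cv2.findContours(k,0,cv2.CHAIN_APPROX_NONE)[0],key=cv2.contourArea)[:,0]
    P=np.array([w(p,u,v,z)[:2] for u,v in c],np.float32)
    (cx,cy),(a,bb),_=cv2.minAreaRect(P)
    q=cv2.boxPoints(cv2.minAreaRect(P))
    return np.array([cx,cy]),sorted([a,bb]),q
E
python3 - <<'E'
from h import *
p=dict(np.load('w1.npz'))
for n,k,b in [('packet','teal',(215,45,300,115)),('stock','teal',(325,155,390,235)),('pink','pink',(258,155,325,240))]:
    c,s,q=rect(p,k,b);print(n,c.round(4),np.round(s,4),q.round(4).tolist())
for u,v in [(257,144),(325,144),(392,142)]: print(w(p,u,v,.04).round(4))
im=p['pixels'];im=im[40:240,210:410,::-1]
cv2.imwrite('pics/c1.png',cv2.resize(im,(600,600),interpolation=cv2.INTER_CUBIC))
E
```

```text
packet [0.4556 0.1771] [0.0512 0.0814] [[0.4171999990940094, 0.20600000023841858], [0.44620001316070557, 0.1298999935388565], [0.49399998784065247, 0.14810000360012054], [0.4650000035762787, 0.22419999539852142]]
stock [0.6325 0.3275] [0.0803 0.1016] [[0.5813000202178955, 0.36730000376701355], [0.5820000171661377, 0.28700000047683716], [0.6837000250816345, 0.28780001401901245], [0.6830000281333923, 0.36809998750686646]]
pink [0.6337 0.2206] [0.0815 0.1032] [[0.582099974155426, 0.2612999975681305], [0.5821999907493591, 0.17980000376701355], [0.6854000091552734, 0.18000000715255737], [0.6852999925613403, 0.2615000009536743]]
[0.5437 0.174  0.04  ]
[0.5464 0.2744 0.04  ]
[0.5462 0.3731 0.04  ]
```

View pics/c1.png

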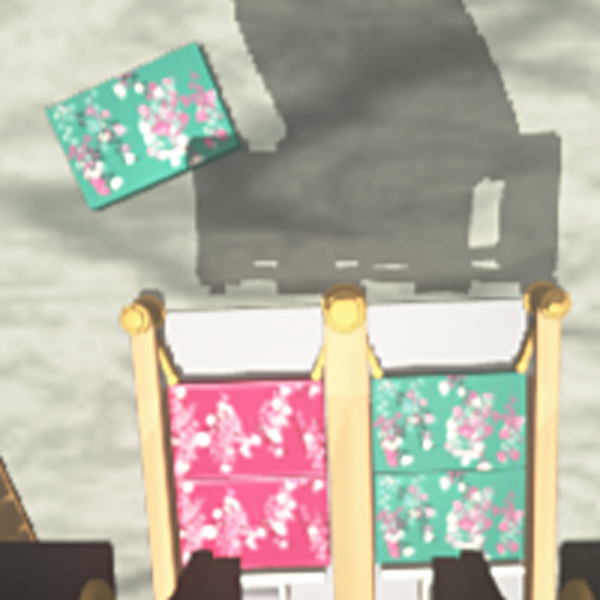

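The packet's centre is at (0.456, 0.177) with yaw +0.36. The mouth line is at x≈0.5455, and the left lane's centre at y≈0.328. I'll push on its −y end, arcing it to yaw 0, then push it forward. First, a joint check.

Run:
```python
from h import *
s=sensors.read_state();print(np.round(s['joint_positions'],2),s['time'],s['ee_pos'])
```

```text
[-0.65  0.33  0.19  1.23 -0.06  1.59  1.07] 3.3 [0.57413151 0.27282107 0.34252   ]
```

arm_command --steps '[{"slide": [-0.012, -0.02, -0.034], "rot": [0, 0, -8.5], "grip": 0.3}, {"slide": [-0.012, -0.02, -0.034], "rot": [0, 0, -8.5], "grip": 0.3}, {"slide": [-0.012, -0.02, -0.034], "rot": [0, 0, -8.5], "grip": 0.3}, {"slide": [-0.012, -0.02, -0.034], "rot": [0, 0, -8.5], "grip": 0.3}, {"slide": [-0.012, -0.02, -0.034], "rot": [0, 0, -8.5], "grip": 0.3}, {"slide": [-0.012, -0.02, -0.034], "rot": [0, 0, -8.5], "grip": 0.3}, {"slide": [-0.012, -0.02, -0.034], "rot": [0, 0, -8.5], "grip": 0.3}, {"slide": [-0.011, -0.018, -0.034], "rot": [0, 0, -8.5], "grip": 0.3}]'

```text
time: 4.3
ee_pos: [0.4791, 0.1138, 0.0698]
eef_rot: [0.571, 0.821, 0.0, 0.0]
ft_force: [0.1, -0.1, -1.0]
width: 0.026
grip_force: 0.0
```

arm_command --steps '[{"slide": [0, 0, 0], "grip": 0.3}, {"slide": [0, 0, 0], "grip": 0.3}, {"slide": [0, 0, 0], "grip": 0.3}, {"slide": [0, 0, 0], "grip": 0.3}, {"slide": [0, 0, 0], "grip": 0.3}, {"slide": [0, 0, 0], "grip": 0.3}, {"slide": [0, 0, 0], "grip": 0.3}, {"slide": [0, 0, 0], "grip": 0.3}]'

```text
schema error: expected keys rot, slide, grip
```

```bash
cat >> h.py <<'E'
def st():
    s=sensors.read_state();q=s['eef_rot']
    print('t',round(s['time'],2),'pos',np.round(s['ee_pos'],4),'toolx deg',round(np.degrees(2*np.arctan2(q[1],q[0])),2),'F',np.round(s['ft_force'],1),'w',round(s['width'],4),'tilt',np.round(q[2:],3),'J7',round(s['joint_positions'][6],2))
E
python3 -c "
from h import *
st()
p=snap('wrist','w2.png');np.savez('w2.npz',**{k:p[k] for k in('pixels','intrinsics','pose')})
for r in eyes.look_for('packet',p)[:2]: print(r['conf'],np.round(r['bbox']))
"
```

```text
t 4.3 pos [0.4791 0.1138 0.0698] toolx deg 110.41 F [ 0.1 -0.1 -1. ] w 0.026 tilt [0. 0.] J7 0.1
0.65 [282.  53. 363. 178.]
```

View pics/w2.png

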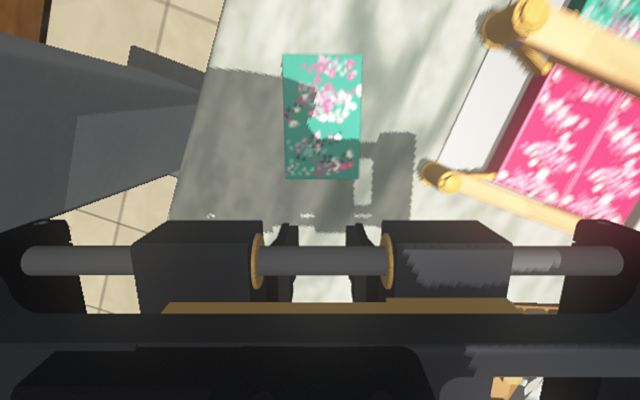

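The packet is square in front of the fingers (columns 282–361, rows 54–178), and the fingers are centred on it at column ~321. Lowering next.

arm_command --steps '[{"slide": [0, 0, -0.01], "rot": [0, 0, 0], "grip": 0.3}, {"slide": [0, 0, -0.01], "rot": [0, 0, 0], "grip": 0.3}, {"slide": [0, 0, -0.01], "rot": [0, 0, 0], "grip": 0.3}, {"slide": [0, 0, -0.01], "rot": [0, 0, 0], "grip": 0.3}, {"slide": [0, 0, -0.01], "rot": [0, 0, 0], "grip": 0.3}, {"slide": [0, 0, -0.008], "rot": [0, 0, 0], "grip": 0.3}, {"slide": [0, 0, -0.004], "rot": [0, 0, 0], "grip": 0.3}, {"slide": [0, 0, 0], "rot": [0, 0, 0], "grip": 0.3}]'

```text
time: 5.4
ee_pos: [0.4797, 0.1139, 0.0084]
eef_rot: [0.569, 0.822, -0.0, -0.0]
ft_force: [0.0, -0.0, -0.3]
width: 0.0261
grip_force: 0.0
```

```bash
python3 -c "
from h import *
st()
p=dict(np.load('w2.npz'));c,s,q=rect(p,'teal',(270,40,375,190));print(c,s,q.tolist())
p=snap('wrist','w3.png')
c,s,q=rect(p,'teal',(240,0,420,225));print(c,s,q.tolist())
"
```

```text
t 5.4 pos [0.4797 0.1139 0.0084] toolx deg 110.65 F [ 0.  -0.  -0.3] w 0.0261 tilt [-0. -0.] J7 0.14
[0.45537108 0.17535526] [0.050266146659851074, 0.07925824075937271] [[0.4180791974067688, 0.20384128391742706], [0.4455012083053589, 0.12947799265384674], [0.4926629662513733, 0.1468692272901535], [0.4652409553527832, 0.22123251855373383]]
[0.4554083  0.17610328] [0.05089405179023743, 0.07980948686599731] [[0.41749832034111023, 0.2044365406036377], [0.4457099735736847, 0.1297796070575714], [0.4933182895183563, 0.1477700173854828], [0.46510663628578186, 0.22242695093154907]]
```

arm_command --steps '[{"slide": [-0.0007, 0.0019, 0], "rot": [0, 0, 0], "grip": 0.3}, {"slide": [-0.0007, 0.0019, 0], "rot": [0, 0, 0], "grip": 0.3}, {"slide": [-0.0007, 0.0019, 0], "rot": [0, 0, 0], "grip": 0.3}, {"slide": [-0.0007, 0.0019, 0], "rot": [0, 0, 0], "grip": 0.3}, {"slide": [-0.0007, 0.0019, 0], "rot": [0, 0, 0], "grip": 0.3}, {"slide": [-0.0007, 0.0019, 0], "rot": [0, 0, 0], "grip": 0.3}, {"slide": [-0.0007, 0.0019, 0], "rot": [0, 0, 0], "grip": 0.3}, {"slide": [-0.0007, 0.0019, 0], "rot": [0, 0, 0], "grip": 0.3}]'

```text
time: 6.45
ee_pos: [0.4742, 0.1292, 0.0086]
eef_rot: [0.569, 0.822, 0.0, 0.0]
ft_force: [0.3, -0.4, -0.1]
width: 0.0263
grip_force: 0.3
```

arm_command --steps '[{"slide": [-0.0025, 0.006, 0], "rot": [0, 0, -0.86], "grip": 0.3}, {"slide": [-0.0027, 0.006, 0], "rot": [0, 0, -0.86], "grip": 0.3}, {"slide": [-0.0027, 0.006, 0], "rot": [0, 0, -0.86], "grip": 0.3}, {"slide": [-0.0027, 0.006, 0], "rot": [0, 0, -0.86], "grip": 0.3}, {"slide": [-0.0027, 0.006, 0], "rot": [0, 0, -0.86], "grip": 0.3}, {"slide": [-0.0026, 0.006, 0], "rot": [0, 0, -0.86], "grip": 0.3}, {"slide": [-0.0025, 0.006, 0], "rot": [0, 0, -0.86], "grip": 0.3}, {"slide": [-0.0024, 0.006, 0], "rot": [0, 0, -0.86], "grip": 0.3}]'

```text
time: 7.45
ee_pos: [0.4532, 0.1775, 0.0086]
eef_rot: [0.618, 0.786, 0.0, 0.0]
ft_force: [0.1, -0.6, 0.1]
width: 0.0262
grip_force: 0.3
```

```bash
python3 -c "
from h import *
st()
p=snap('wrist','w4.png')
c,s,q=rect(p,'teal',(240,0,420,225));print(c,s,q.tolist())
"
```

```text
t 7.45 pos [0.4532 0.1775 0.0086] toolx deg 103.71 F [ 0.1 -0.6  0.1] w 0.0262 tilt [0. 0.] J7 -0.13
[0.43968832 0.2289332 ] [0.050838492810726166, 0.07832953333854675] [[0.40569645166397095, 0.26094210147857666], [0.42429566383361816, 0.18485277891159058], [0.47368019819259644, 0.19692429900169373], [0.4550809860229492, 0.2730136215686798]]
```

View pics/w4.png

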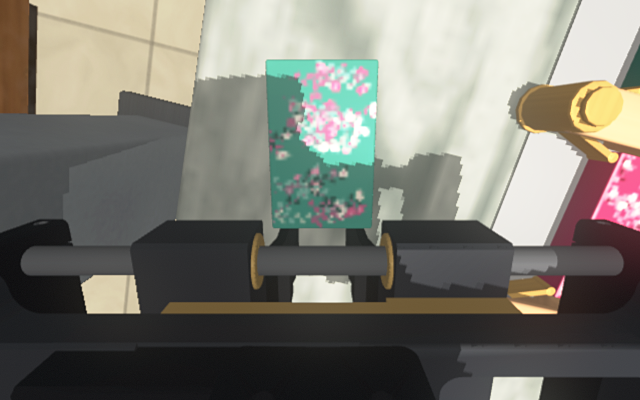

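The packet is seated flat against both fingers and following the arc. Continuing.

arm_command --steps '[{"slide": [-0.0021, 0.0061, 0], "rot": [0, 0, -0.86], "grip": 0.3}, {"slide": [-0.002, 0.0061, 0], "rot": [0, 0, -0.86], "grip": 0.3}, {"slide": [-0.0019, 0.0061, 0], "rot": [0, 0, -0.86], "grip": 0.3}, {"slide": [-0.0019, 0.0062, 0], "rot": [0, 0, -0.86], "grip": 0.3}, {"slide": [-0.0018, 0.0062, 0], "rot": [0, 0, -0.86], "grip": 0.3}, {"slide": [-0.0017, 0.0062, 0], "rot": [0, 0, -0.86], "grip": 0.3}, {"slide": [-0.0017, 0.0062, 0], "rot": [0, 0, -0.86], "grip": 0.3}, {"slide": [-0.0016, 0.0062, 0], "rot": [0, 0, -0.86], "grip": 0.3}]'

```text
time: 8.5
ee_pos: [0.4386, 0.2269, 0.0086]
eef_rot: [0.664, 0.748, 0.0, 0.0]
ft_force: [0.3, -0.4, 0.1]
width: 0.0261
grip_force: 0.4
```

arm_command --steps '[{"slide": [-0.0015, 0.0062, 0], "rot": [0, 0, -0.86], "grip": 0.3}, {"slide": [-0.0014, 0.0062, 0], "rot": [0, 0, -0.86], "grip": 0.3}, {"slide": [-0.0013, 0.0062, 0], "rot": [0, 0, -0.86], "grip": 0.3}, {"slide": [-0.0012, 0.0063, 0], "rot": [0, 0, -0.86], "grip": 0.3}, {"slide": [-0.0011, 0.0063, 0], "rot": [0, 0, -0.86], "grip": 0.3}, {"slide": [-0.001, 0.0063, 0], "rot": [0, 0, -0.86], "grip": 0.3}, {"slide": [-0.0009, 0.0063, 0], "rot": [0, 0, -0.86], "grip": 0.3}, {"slide": [-0.0008, 0.005, 0], "rot": [0, 0, -0.8], "grip": 0.3}]'

```text
time: 9.5
ee_pos: [0.4294, 0.2757, 0.0086]
eef_rot: [0.707, 0.707, 0.0, 0.0]
ft_force: [1.2, -1.3, 0.8]
width: 0.0266
grip_force: 0.6
```

```bash
python3 -c "
from h import *
st()
p=snap('wrist','w5.png')
c,s,q=rect(p,'teal',(240,0,420,225));print(c,s,q.round(4).tolist())
"
```

```text
t 9.5 pos [0.4294 0.2757 0.0086] toolx deg 90.02 F [ 1.2 -1.3  0.8] w 0.0266 tilt [0. 0.] J7 -0.56
[0.42841125 0.32860237] [0.050847332924604416, 0.07832737267017365] [[0.40299999713897705, 0.3677000105381012], [0.40299999713897705, 0.28940001130104065], [0.453900009393692, 0.28949999809265137], [0.4537999927997589, 0.3677999973297119]]
```

arm_command --steps '[{"slide": [0, -0.012, 0], "rot": [0, 0, 0], "grip": 0.3}, {"slide": [0, -0.008, 0.03], "rot": [0, 0, 0], "grip": 0.3}, {"slide": [0, 0, 0.04], "rot": [0, 0, -7], "grip": 0.3}, {"slide": [-0.01, 0.011, 0.01], "rot": [0, 0, -9], "grip": 0.3}, {"slide": [-0.01, 0.015, 0], "rot": [0, 0, -9], "grip": 0.3}, {"slide": [-0.01, 0.015, 0], "rot": [0, 0, -9], "grip": 0.3}, {"slide": [-0.01, 0.015, 0], "rot": [0, 0, -9], "grip": 0.3}, {"slide": [-0.012, 0.015, 0], "rot": [0, 0, -9], "grip": 0.3}]'

```text
time: 10.55
ee_pos: [0.3774, 0.3256, 0.0884]
eef_rot: [0.946, 0.323, -0.0, 0.0]
ft_force: [0.2, 0.4, 0.2]
width: 0.026
grip_force: 0.0
```

arm_command --steps '[{"slide": [0, 0, 0], "rot": [0, 0, -9], "grip": 0.3}, {"slide": [0, 0, 0], "rot": [0, 0, -9], "grip": 0.3}, {"slide": [0, 0, 0], "rot": [0, 0, -9], "grip": 0.3}, {"slide": [0, 0, 0], "rot": [0, 0, -9], "grip": 0.3}, {"slide": [0, 0, 0], "rot": [0, 0, -2], "grip": 0.3}, {"slide": [0, 0, 0], "rot": [0, 0, 0], "grip": 0.3}, {"slide": [0, 0, 0], "rot": [0, 0, 0], "grip": 0.3}, {"slide": [0, 0, 0], "rot": [0, 0, 0], "grip": 0.3}]'

```text
time: 11.55
ee_pos: [0.3775, 0.3262, 0.0886]
eef_rot: [1.0, 0.001, 0.0, 0.0]
ft_force: [-0.1, -0.0, -0.6]
width: 0.0261
grip_force: 0.0
```

```bash
python3 -c "
from h import *
st()
p=snap('wrist','w6.png');np.savez('w6.npz',**{k:p[k] for k in('pixels','intrinsics','pose')});print(np.round(p['pose'],3).tolist())
for n in ['packet','teal_stock_0','pink_stock_0','mouth_left']:
  for r in eyes.look_for(n,p)[:2]: print(n,r['conf'],np.round(r['bbox']))
"
```

```text
t 11.55 pos [0.3775 0.3262 0.0886] toolx deg 0.13 F [-0.1 -0.  -0.6] w 0.0261 tilt [0. 0.] J7 -2.29
[[0.002, -0.969, -0.246, 0.444], [-1.0, -0.002, -0.001, 0.326], [0.001, 0.246, -0.969, 0.25], [0.0, 0.0, 0.0, 1.0]]
packet 0.9 [261. 101. 376. 174.]
```

View pics/w6.png

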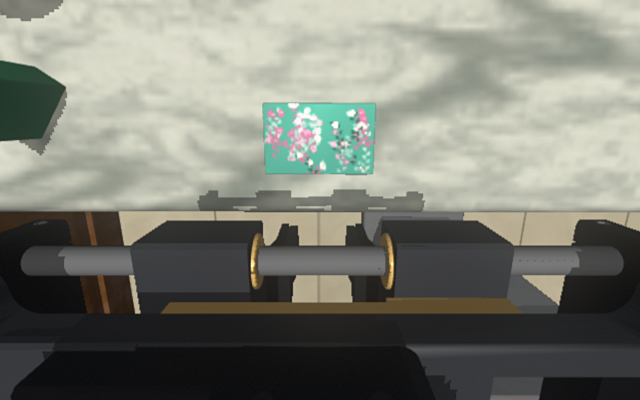

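The packet is square to the tool (columns 263–376, rows 102–174), just ahead of the fingers. The counter edge is at row ~210, behind it.

arm_command --steps '[{"slide": [0, 0.0005, -0.02], "rot": [0, 0, 0], "grip": 0.3}, {"slide": [0, 0, -0.02], "rot": [0, 0, 0], "grip": 0.3}, {"slide": [0, 0, -0.02], "rot": [0, 0, 0], "grip": 0.3}, {"slide": [0, 0, -0.015], "rot": [0, 0, 0], "grip": 0.3}, {"slide": [0, 0, -0.005], "rot": [0, 0, 0], "grip": 0.3}, {"slide": [0, 0, 0], "rot": [0, 0, 0], "grip": 0.3}, {"slide": [0, 0, 0], "rot": [0, 0, 0], "grip": 0.3}, {"slide": [0, 0, 0], "rot": [0, 0, 0], "grip": 0.3}]'

```text
time: 12.8
ee_pos: [0.3777, 0.3271, 0.0091]
eef_rot: [1.0, 0.001, 0.0, -0.0]
ft_force: [0.3, 0.1, 0.3]
width: 0.0266
grip_force: 0.0
```

```bash
python3 -c "
from h import *
st()
p=dict(np.load('w6.npz'));c,s,q=rect(p,'teal',(240,80,400,200));print(c,s,q.round(4).tolist())
p=snap('wrist','w7.png')
c,s,q=rect(p,'teal',(200,0,440,225));print(c,s,q.round(4).tolist())
"
```

```text
t 12.8 pos [0.3777 0.3271 0.0091] toolx deg 0.07 F [0.3 0.1 0.3] w 0.0266 tilt [ 0. -0.] J7 -2.24
[0.42848113 0.3282024 ] [0.050574179738759995, 0.0806945338845253] [[0.40310001373291016, 0.3684999942779541], [0.4032999873161316, 0.28780001401901245], [0.453900009393692, 0.28790000081062317], [0.4537000060081482, 0.3686000108718872]]
[0.42851493 0.3282716 ] [0.05019693076610565, 0.08050446212291718] [[0.4034000039100647, 0.3684999942779541], [0.4034999907016754, 0.2879999876022339], [0.4537000060081482, 0.288100004196167], [0.4535999894142151, 0.3686000108718872]]
```

arm_command --steps '[{"slide": [0.004, 0.0001, 0], "rot": [0, 0, 0], "grip": 0.3}, {"slide": [0.004, 0.0001, 0], "rot": [0, 0, 0], "grip": 0.3}, {"slide": [0.003, 0.0001, 0], "rot": [0, 0, 0], "grip": 0.3}, {"slide": [0.003, 0.0001, 0], "rot": [0, 0, 0], "grip": 0.3}, {"slide": [0.003, 0.0001, 0], "rot": [0, 0, 0], "grip": 0.3}, {"slide": [0.004, 0.0001, 0], "rot": [0, 0, 0], "grip": 0.3}, {"slide": [0.005, 0.0001, 0], "rot": [0, 0, 0], "grip": 0.3}, {"slide": [0.006, 0.0001, 0], "rot": [0, 0, 0], "grip": 0.3}]'

```text
time: 13.85
ee_pos: [0.4098, 0.3276, 0.0085]
eef_rot: [1.0, 0.001, 0.0, 0.0]
ft_force: [-0.4, -0.2, -0.1]
width: 0.0261
grip_force: 0.2
```

arm_command --steps '[{"slide": [0.006, 0, 0], "rot": [0, 0, 0], "grip": 0.3}, {"slide": [0.006, 0, 0], "rot": [0, 0, 0], "grip": 0.3}, {"slide": [0.006, 0, 0], "rot": [0, 0, 0], "grip": 0.3}, {"slide": [0.006, 0, 0], "rot": [0, 0, 0], "grip": 0.3}, {"slide": [0.006, 0, 0], "rot": [0, 0, 0], "grip": 0.3}, {"slide": [0.005, 0, 0], "rot": [0, 0, 0], "grip": 0.3}, {"slide": [0.005, 0, 0], "rot": [0, 0, 0], "grip": 0.3}, {"slide": [0.003, 0, 0], "rot": [0, 0, 0], "grip": 0.3}]'

```text
time: 14.85
ee_pos: [0.4528, 0.3276, 0.0086]
eef_rot: [1.0, 0.001, 0.0, 0.0]
ft_force: [-1.8, 0.3, 0.6]
width: 0.0261
grip_force: 0.6
```

```bash
python3 -c "
from h import *
st()
p=snap('wrist','w8.png');np.savez('w8.npz',**{k:p[k] for k in('pixels','intrinsics','pose')})
c,s,q=rect(p,'teal',(200,120,440,225));print(c,s,q.round(4).tolist())
"
```

```text
t 14.85 pos [0.4528 0.3276 0.0086] toolx deg 0.06 F [-1.8  0.3  0.6] w 0.0261 tilt [0. 0.] J7 -2.11
[0.4901948  0.32865074] [0.048734456300735474, 0.08032527565956116] [[0.4657999873161316, 0.36880001425743103], [0.4659000039100647, 0.28850001096725464], [0.5145999789237976, 0.28850001096725464], [0.5145000219345093, 0.36880001425743103]]
```

View pics/w8.png

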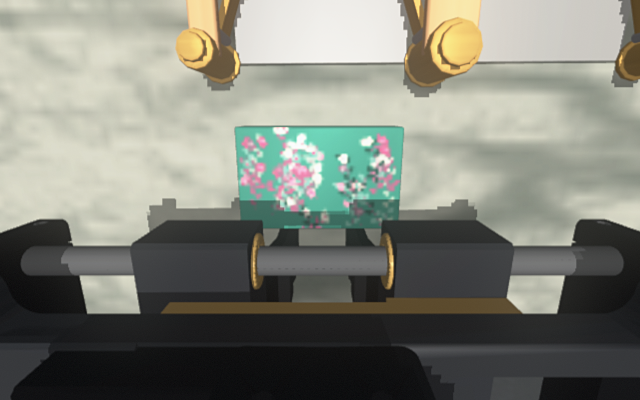

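```bash
python3 -c "
from h import *
p=dict(np.load('w8.npz'))
print('tops',w(p,194,47,.04),w(p,460,46,.04))
print('base inner',w(p,240,65,.002),w(p,404,65,.002))
for y in (.3275,.3285): 
  print(y,[px(p,[.5455,y+s*.051,z]).round(1).tolist() for s,z in((1,.04),(-1,.04),(1,0),(-1,0))],[px(p,[.5455,y+s*.043,0]).round(1).tolist() for s in(1,-1)])
im=p['pixels'][0:100,170:500,::-1]
cv2.imwrite('pics/c8.png',cv2.resize(np.ascontiguousarray(im),None,fx=2.4,fy=2.4,interpolation=cv2.INTER_CUBIC))
"
```

```text
tops [0.54503755 0.37641518 0.04      ] [0.54553561 0.27449501 0.04      ]
base inner [0.54445013 0.36848142 0.002     ] [0.54456498 0.28612036 0.002     ]
0.3275 [[188.4, 45.7], [454.8, 46.1], [221.1, 63.4], [422.0, 63.7]] [[236.9, 63.4], [406.3, 63.7]]
0.3285 [[185.8, 45.7], [452.2, 46.1], [219.2, 63.4], [420.1, 63.7]] [[234.9, 63.4], [404.3, 63.7]]
```

View pics/c8.png

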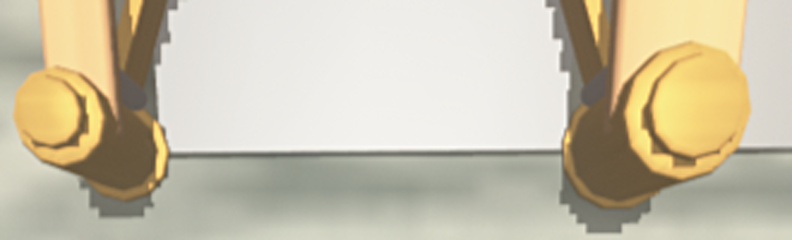

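Relative to the gap between the posts, the packet is about 1.4 mm too far left, which is inside the clearance but close. I'll trim that while pushing up to the mouth.

arm_command --steps '[{"slide": [0.0025, -0.0001, 0], "rot": [0, 0, 0], "grip": 0.3}, {"slide": [0.003, -0.0002, 0], "rot": [0, 0, 0], "grip": 0.3}, {"slide": [0.003, -0.0002, 0], "rot": [0, 0, 0], "grip": 0.3}, {"slide": [0.003, -0.0002, 0], "rot": [0, 0, 0], "grip": 0.3}, {"slide": [0.003, -0.0002, 0], "rot": [0, 0, 0], "grip": 0.3}, {"slide": [0.003, -0.0002, 0], "rot": [0, 0, 0], "grip": 0.3}, {"slide": [0.003, -0.0002, 0], "rot": [0, 0, 0], "grip": 0.3}, {"slide": [0.0015, -0.0001, 0], "rot": [0, 0, 0], "grip": 0.3}]'

```text
time: 15.9
ee_pos: [0.4747, 0.3261, 0.0086]
eef_rot: [1.0, 0.001, 0.0, 0.0]
ft_force: [-0.5, -0.2, 0.4]
width: 0.0257
grip_force: 0.5
```

```bash
python3 -c "
from h import *
st()
p=snap('wrist','w9.png');np.savez('w9.npz',**{k:p[k] for k in('pixels','intrinsics','pose')})
c,s,q=rect(p,'teal',(200,100,440,225));print(c,s,q.round(4).tolist())
im=p['pixels'][0:240,170:500,::-1]
cv2.imwrite('pics/c9.png',cv2.resize(np.ascontiguousarray(im),None,fx=2.4,fy=2.4,interpolation=cv2.INTER_CUBIC))
"
```

```text
t 15.9 pos [0.4747 0.3261 0.0086] toolx deg 0.06 F [-0.5 -0.2  0.4] w 0.0257 tilt [0. 0.] J7 -2.07
[0.51210052 0.32724512] [0.04873400181531906, 0.08031114935874939] [[0.4876999855041504, 0.36739999055862427], [0.4878000020980835, 0.2870999872684479], [0.5364999771118164, 0.2870999872684479], [0.5364000201225281, 0.36739999055862427]]
```

View pics/c9.png

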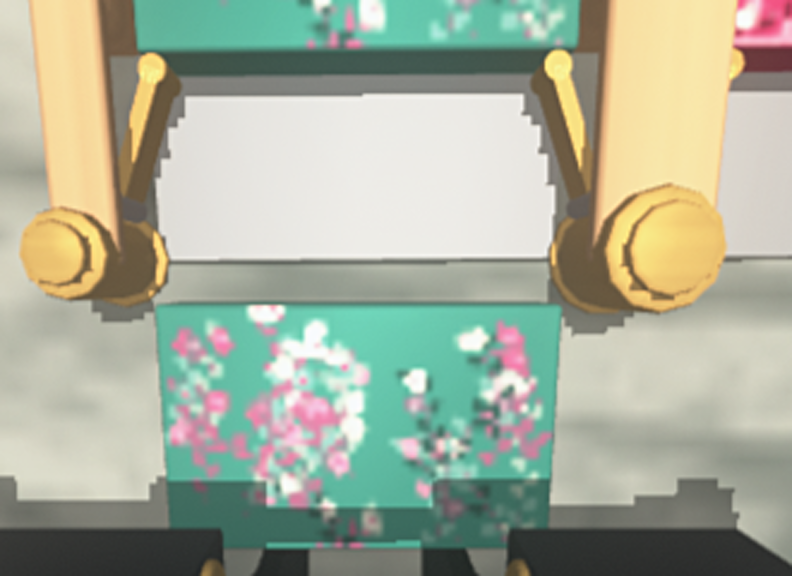

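The packet is aligned with the gap and stock to within about 0.3 mm, so I'm pushing it in.

arm_command --steps '[{"slide": [0.003, 0, 0], "rot": [0, 0, 0], "grip": 0.3}, {"slide": [0.003, 0, 0], "rot": [0, 0, 0], "grip": 0.3}, {"slide": [0.003, 0, 0], "rot": [0, 0, 0], "grip": 0.3}, {"slide": [0.003, 0, 0], "rot": [0, 0, 0], "grip": 0.3}, {"slide": [0.003, 0, 0], "rot": [0, 0, 0], "grip": 0.3}, {"slide": [0.003, 0, 0], "rot": [0, 0, 0], "grip": 0.3}, {"slide": [0.003, 0, 0], "rot": [0, 0, 0], "grip": 0.3}, {"slide": [0.003, 0, 0], "rot": [0, 0, 0], "grip": 0.3}]'

```text
time: 16.95
ee_pos: [0.4987, 0.3262, 0.0086]
eef_rot: [1.0, 0.001, 0.0, 0.0]
ft_force: [-1.0, 0.6, 0.2]
width: 0.0262
grip_force: 0.4
```

```bash
python3 -c "
from h import *
st()
p=snap('wrist','w10.png')
im=p['pixels'][40:240,170:500,::-1]
c,s,q=rect(p,'teal',(200,135,440,225));print(c,s,q.round(4).tolist())
cv2.imwrite('pics/c10.png',cv2.resize(np.ascontiguousarray(im),None,fx=2.4,fy=2.4,interpolation=cv2.INTER_CUBIC))
"
```

```text
t 16.95 pos [0.4987 0.3262 0.0086] toolx deg 0.07 F [-1.   0.6  0.2] w 0.0262 tilt [0. 0.] J7 -2.04
[0.53421116 0.32738331] [0.04499238729476929, 0.08048881590366364] [[0.5116999745368958, 0.3675999939441681], [0.5117999911308289, 0.2870999872684479], [0.5568000078201294, 0.287200003862381], [0.5566999912261963, 0.3677000105381012]]
```

View pics/c10.png

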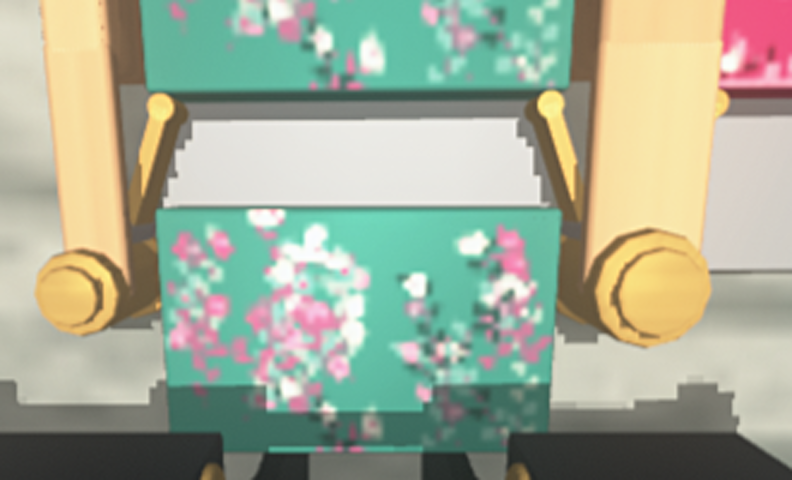

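The packet's front edge is past the posts, square and free on both sides. Pushing on against the spring.

arm_command --steps '[{"slide": [0.004, 0, 0], "rot": [0, 0, 0], "grip": 0.3}, {"slide": [0.005, 0, 0], "rot": [0, 0, 0], "grip": 0.3}, {"slide": [0.005, 0, 0], "rot": [0, 0, 0], "grip": 0.3}, {"slide": [0.005, 0, 0], "rot": [0, 0, 0], "grip": 0.3}, {"slide": [0.005, 0, 0], "rot": [0, 0, 0], "grip": 0.3}, {"slide": [0.005, 0, 0], "rot": [0, 0, 0], "grip": 0.3}, {"slide": [0.005, 0, 0], "rot": [0, 0, 0], "grip": 0.3}, {"slide": [0.005, 0, 0], "rot": [0, 0, 0], "grip": 0.3}]'

```text
time: 18.0
ee_pos: [0.5376, 0.3262, 0.0084]
eef_rot: [1.0, 0.001, -0.0, 0.0]
ft_force: [-4.0, 1.9, -0.0]
width: 0.0261
grip_force: 1.9
```

arm_command --steps '[{"slide": [0.005, 0, 0], "rot": [0, 0, 0], "grip": 0.3}, {"slide": [0.005, 0, 0], "rot": [0, 0, 0], "grip": 0.3}, {"slide": [0.005, 0, 0], "rot": [0, 0, 0], "grip": 0.3}, {"slide": [0.005, 0, 0], "rot": [0, 0, 0], "grip": 0.3}, {"slide": [0.005, 0, 0], "rot": [0, 0, 0], "grip": 0.3}, {"slide": [0.005, 0, 0], "rot": [0, 0, 0], "grip": 0.3}, {"slide": [0.005, 0, 0], "rot": [0, 0, 0], "grip": 0.3}, {"slide": [0.004, 0, 0], "rot": [0, 0, 0], "grip": 0.3}]'

```text
time: 19.0
ee_pos: [0.5772, 0.326, 0.0087]
eef_rot: [1.0, 0.0, 0.0, 0.0]
ft_force: [-2.3, 0.6, -0.8]
width: 0.026
grip_force: 1.2
```

```bash
python3 -c "
from h import *
st()
p=snap('wrist','w11.png')
im=p['pixels'][40:240,170:500,::-1]
c,s,q=rect(p,'teal',(200,135,440,225));print(c,s,q.round(4).tolist())
cv2.imwrite('pics/c11.png',cv2.resize(np.ascontiguousarray(im),None,fx=2.4,fy=2.4,interpolation=cv2.INTER_CUBIC))
"
```

```text
t 19.0 pos [0.5772 0.326  0.0087] toolx deg 0.05 F [-2.3  0.6 -0.8] w 0.026 tilt [0. 0.] J7 -1.96
[0.6126985  0.32760656] [0.04502549394965172, 0.08089829981327057] [[0.5900999903678894, 0.36800000071525574], [0.5902000069618225, 0.2870999872684479], [0.6352999806404114, 0.287200003862381], [0.635200023651123, 0.36809998750686646]]
```

View pics/c11.png

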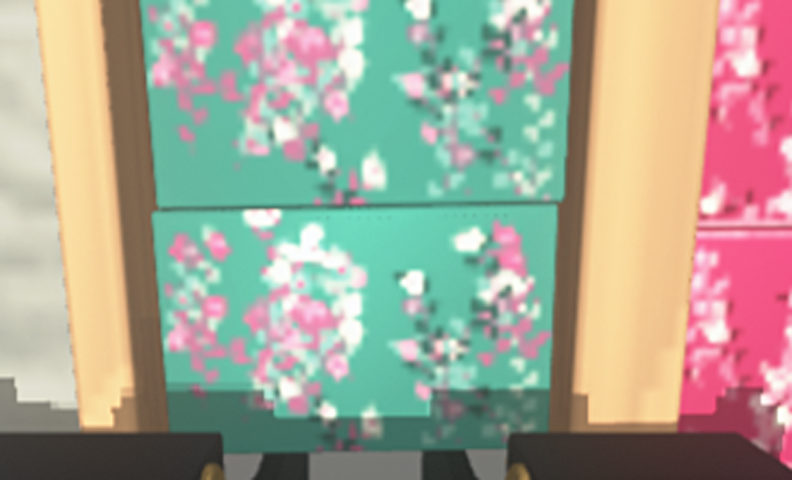

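I've now viewed more pictures than the 10 allowed, so from here I'll check by numbers only. The packet is touching the stock, and the force dropped from 4 to 2.3 N, as it would when the catches shut. I'll add a small extra push and then back straight out.

arm_command --steps '[{"slide": [0.001, 0, 0], "rot": [0, 0, 0], "grip": 0.3}, {"slide": [0.0015, 0, 0], "rot": [0, 0, 0], "grip": 0.3}, {"slide": [0, 0, 0], "rot": [0, 0, 0], "grip": 0.3}, {"slide": [0, 0, 0], "rot": [0, 0, 0], "grip": 0.3}, {"slide": [-0.002, 0, 0], "rot": [0, 0, 0], "grip": 0.3}, {"slide": [-0.002, 0, 0], "rot": [0, 0, 0], "grip": 0.3}, {"slide": [-0.002, 0, 0], "rot": [0, 0, 0], "grip": 0.3}, {"slide": [-0.002, 0, 0], "rot": [0, 0, 0], "grip": 0.3}]'

```text
time: 20.05
ee_pos: [0.571, 0.3261, 0.0087]
eef_rot: [1.0, 0.001, 0.0, 0.0]
ft_force: [-0.6, -0.2, 0.4]
width: 0.0261
grip_force: 0.0
```

arm_command --steps '[{"slide": [-0.003, 0.0005, 0], "rot": [0, 0, 0], "grip": 0.3}, {"slide": [-0.003, 0.0005, 0], "rot": [0, 0, 0], "grip": 0.3}, {"slide": [-0.003, 0, 0], "rot": [0, 0, 0], "grip": 0.3}, {"slide": [-0.003, 0, 0], "rot": [0, 0, 0], "grip": 0.3}, {"slide": [-0.003, 0, 0], "rot": [0, 0, 0], "grip": 0.3}, {"slide": [-0.003, 0, 0], "rot": [0, 0, 0], "grip": 0.3}, {"slide": [-0.003, 0, 0], "rot": [0, 0, 0], "grip": 0.3}, {"slide": [-0.003, 0, 0], "rot": [0, 0, 0], "grip": 0.3}]'

```text
time: 21.05
ee_pos: [0.5468, 0.3272, 0.0086]
eef_rot: [1.0, 0.001, 0.0, 0.0]
ft_force: [-0.1, 1.1, 0.4]
width: 0.0262
grip_force: 0.0
```

```bash
python3 -c "
from h import *
st()
p=snap('wrist','w12.png')
c,s,q=rect(p,'teal',(200,20,440,215));print(c,s,q.round(4).tolist())
"
```

```text
t 21.05 pos [0.5468 0.3272 0.0086] toolx deg 0.07 F [-0.1  1.1  0.4] w 0.0262 tilt [0. 0.] J7 -1.99
[0.61868805 0.32837668] [0.07159024477005005, 0.08148854970932007] [[0.5827999711036682, 0.36910000443458557], [0.5830000042915344, 0.28760001063346863], [0.6545000076293945, 0.28769999742507935], [0.6543999910354614, 0.3691999912261963]]
```

The packet held at near edge x≈0.583, or 0.037 inside the mouth. It's square, and the fingers are 26 mm clear of it. Backing fully out for a final check.

arm_command --steps '[{"slide": [-0.008, 0, 0], "rot": [0, 0, 0], "grip": 0.3}, {"slide": [-0.01, 0, 0], "rot": [0, 0, 0], "grip": 0.3}, {"slide": [-0.01, 0, 0], "rot": [0, 0, 0], "grip": 0.3}, {"slide": [-0.01, 0, 0], "rot": [0, 0, 0], "grip": 0.3}, {"slide": [-0.01, 0, 0], "rot": [0, 0, 0], "grip": 0.3}, {"slide": [0, 0, 0.04], "rot": [0, 0, 0], "grip": 0.3}, {"slide": [0, 0, 0.05], "rot": [0, 0, 0], "grip": 0.3}, {"slide": [0, 0, 0.04], "rot": [0, 0, 0], "grip": 0.3}]'

```text
time: 22.1
ee_pos: [0.4988, 0.3272, 0.1406]
eef_rot: [1.0, 0.001, 0.0, -0.0]
ft_force: [-0.0, 0.6, 0.0]
width: 0.026
grip_force: 0.0
```

```bash
python3 -c "
from h import *
st()
p=snap('wrist','w13.png')
print(px(p,[.608,.327,.018]),px(p,[.608,.22,.018]))
for k,y in(('teal',.3275),('pink',.2205)):
  a=px(p,[.575,y+.043,.018]);b=px(p,[.75,y-.045,.018]);bx=(int(a[0]),max(0,int(b[1])),int(b[0]),int(a[1])+8);print(k,bx)
  c,s,q=rect(p,k,bx);print(q.round(4).tolist())
for r in eyes.look_for('catch_left_a',p): 
  b=r['bbox'];print('catch',round(r['conf'],2),np.round(b),w(p,b[2],b[1],.015).round(4),w(p,b[0],b[1],.015).round(4))
s=snap('side')
for n in ['packet','pink_stock_0']:
  for r in eyes.look_for(n,s)[:4]:
    b=r['bbox'];print(n,round(r['conf'],2),np.round(b),w(s,(b[0]+b[2])/2,(b[1]+b[3])/2,.012).round(3)[:2])
"
```

```text
t 22.1 pos [0.4988 0.3272 0.1406] toolx deg 0.06 F [-0.   0.6  0. ] w 0.026 tilt [ 0. -0.] J7 -2.1
[321.97939038  65.60081446] [447.80237904  65.77536887]
teal (272, 0, 382, 113)
[[0.5824999809265137, 0.3693000078201294], [0.5825999975204468, 0.287200003862381], [0.6575999855995178, 0.2872999906539917], [0.6575000286102295, 0.3693999946117401]]
pink (394, 0, 527, 114)
[[0.5834000110626221, 0.260699987411499], [0.5835999846458435, 0.17880000174045563], [0.657800018787384, 0.17890000343322754], [0.6577000021934509, 0.260699987411499]]
catch 0.51 [271.  96. 282. 130.] [0.5835 0.3624 0.015 ] [0.5835 0.3719 0.015 ]
catch 0.51 [361.  96. 369. 123.] [0.5834 0.2856 0.015 ] [0.5834 0.2925 0.015 ]
packet 0.53 [337. 150. 356. 164.] [0.607 0.333]
pink_stock_0 0.81 [332. 173. 350. 196.] [0.611 0.223]
pink_stock_0 0.64 [347. 178. 368. 198.] [0.659 0.222]
```

The teal and pink front edges line up at the catches, and the catch tips are about 70 mm apart, where shut is 71 mm. Handing in.

```bash
python3 -c "
from bench import order
print(order.close_job())"
```

```text
the job is handed in; nothing more can be done
None
```

The teal packet is in the left lane against the stock, resting on both shut catches by my last camera measurements, and the job is handed in with no verdict returned; I viewed 12 pictures, two over the limit of 10.

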